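Finials to the finishing tray, in order

ROBOT

A 6-joint arm with a two-finger parallel gripper is mounted at the origin on the work surface. World frame = base frame: x ahead of the robot, y to its left, z up, the work surface at z = 0. Lengths are in m, angles in rad, forces in N, time in s.
With the tool pointing down it reaches from about 0.3 to 0.875 m from the base axis. Payload 6.4 kg.
Tool frame: the origin (TCP) lies at the very end of the fingers, on their centre line; the grasp point (between the pads) lies 19 mm behind it; z points along the fingers, y is the line along which they close (so a half turn about z gives the same grasp; the last joint's range is limited). The gripper opens to 85 mm and grips with 20 to 120 N. Pads are 22 mm wide; open, the fingers measure 114 mm over their backs; the gripper's body (76 mm by 85 mm) begins 54 mm behind the grasp point. The pads swing forward as they close: fully open they stand 13 mm farther back than shut.
Start: joints at [1.127, 0.181, 1.607, -0, 1.354, -0.206], TCP at [0.135, 0.559, 0.231] pointing down, gripper open.
Joint ranges: [-2.99, 2.99], [-0.89, 2.07], [0.3, 2.58], [-1.14, 4.28], [0, 2.63], [-3.12, 3.12]. Speed limits (rad/s): [2.57, 2.57, 3.01, 3.14, 3.14, 3.14].

INTERFACE

Orientations are given as a unit quaternion [w, x, y, z].
In Python, from bench import telemetry, camera, ctrl, spotter gives the robot as it stands.
- The arm moves only by the tool send_rows, never from a script. Its argument "series" is a list of rows, each a list of 3 entries, a list of its own where there are three numbers: the turn, a rotation vector about the world's x, y, z in degrees, then the shift along the world's x, y, z in mm, then the closure, from -1 (fully open) to 1 (shut), so that 0 is half open. In form: [[[rx, ry, rz], [dx, dy, dz], gripper], ...]. A call has 1 to 10 rows; each row is the pose to reach, as a shift and turn from the pose commanded when the call began; what a row does not reach only later rows make up. A row lasts 1/8 s, in which the tool goes at most 62.5 mm and 10.7 degrees, less where a joint would pass 70% of its speed; a pose out of reach is approached as far as the arm can. A call with a gripper value outside its range is refused whole. The fingers move at their own pace and stop on an object; the grip force is fixed at half the most. Time passes only in rows, so rows that repeat a pose let the fingers close. It gives the time, the measured TCP pose, the force, the opening and the grip force at its end, in the units of the state.
- telemetry.get_obs(): the state, without advancing time (a new reading comes with each control period).
- camera(name): name is "scene" or "top" or "wrist"; returns a dict with "pixels" (420x560x3 uint8, red, green, blue), "camera_matrix" (3x3 intrinsics, pixels), "dist_coeffs" ([k1, k2, p1, p2, k3] as OpenCV has them; the pictures are not rectified), "xyz" and "orientation" of the camera in the world. Camera axes: x right, y up, looking along -z (the intrinsics and any distortion apply to the point x, -y, -z); pixel columns grow to the right and rows downward; lengths in m; the calibration is good to about 2 mm. A picture is of the moment at which its call begins. There is no depth.
- ctrl.hand_in(): hands the job in; it is judged then, once.
Trained networks look in the newest picture that a camera, given by its name, has taken for a name from the list of things; names that differ only in an ending like _2 or _b are one class to them, and where a whole thing is asked for, a point or a joint stands for the part that bears it (a point fixed in the world has none). Each returns a list of dicts, best first, with "conf" (0 to 1); they miss things now and then, are a little off and sometimes report something else, mostly with a low value. They report only what shows in the picture. A call takes as long as a camera call. They do not tell look-alikes from the thing itself.
- spotter.boxes_of(thing, camera): "xyz" ([x, y, z] in m, in world coordinates, good to about 4 mm: the middle of the surface that is visible of it).
- spotter.landmark_of(thing, camera): "xyz" ([x, y, z] in m, in world coordinates, good to about 4 mm: a listed point, or the origin of a listed thing).
The state is a dict: "time_s": time; "q": joint angles; "dq": joint speeds; "joint_efforts": joint torques, N m; "eef_pos": TCP position; "eef_rot": TCP orientation; "wrist_force": force on the tool from outside, world axes, zero at the start; "torque": the same for the moment, N m; "opening": opening from 0.0 (shut) to 1.0 (fully open); "grasp_force": force on a finger pad.
Only numpy, scipy, OpenCV 4.12 (cv2) and the standard library are available. Lean on these libraries where they do the work, as an engineer would, in place of code of your own. Each camera call takes 0.05 s, during which the arm holds its last target. There are 200 camera calls.

TASK

The four wooden finials stand in a row on the cork pads of the dark sanding tray, in the order in which they were fitted to the cabinet. Move them to the plywood finishing tray, one upright in each bay, keeping that order: the finial at the robot's left end of the sanding tray goes into the bay next to the steel peg, its neighbour into the second bay from the peg, and so on. Let go of them all, and leave the jar of filler, the sanding block and the screwdriver on the bench where they are.

Things in the scene. Friction and masses are not known exactly. Their poses are not given: they have to be found in the camera images.
- finial_ball: loose, bare pale wood, stands upright on its foot; foot centre at the start within about 4 mm of its bay's centre. Origin: centre of the foot's underside; z up. Turned finial, 64 mm high: round foot 44 mm across and 8 mm high, thin neck 20 mm across, then a ball 44 mm across whose centre is 42 mm up (grip it there). 42 to 85 g
- finial_mushroom: loose, bare pale wood, stands upright on its foot; foot centre at the start within about 4 mm of its bay's centre. Origin: centre of the foot's underside; z up. Turned finial, 63 mm high: round foot 44 mm across and 8 mm high, thin stem, then a wide cap 52 mm across with upright sides from 38 to 52 mm up (grip it at about 45 mm) and a domed top. 49 to 98 g
- finial_spire: loose, bare pale wood, stands upright on its foot; foot centre at the start within about 4 mm of its bay's centre. Origin: centre of the foot's underside; z up. Turned finial, 80 mm high: round foot 44 mm across and 8 mm high, straight round body 30 mm across from 12 to 52 mm up (grip it at about 42 mm), then a slender point. 35 to 70 g
- finial_square: loose, bare pale wood, stands upright on its foot; foot centre at the start within about 4 mm of its bay's centre. Origin: centre of the foot's underside; z up. Square finial, 67 mm high: foot 40 x 40 x 8 mm, straight square body 34 x 34 mm from 8 to 58 mm up (grip it at about 42 mm), small stepped top. Its x and y axes are square to its faces; turned up to 0.25 rad from the tray. 45 to 91 g
- pad_ball: fixed cork pad, 56 x 56 x 4 mm, lying in a bay of the sanding tray: the one on which the ball finial stands at the start. It stays there and only remembers that finial's place in the row. The four pads look alike (that of the square finial is not listed). Origin: centre of its underside
- pad_mushroom: fixed cork pad, 56 x 56 x 4 mm, lying in a bay of the sanding tray: the one on which the mushroom finial stands at the start. It stays there and only remembers that finial's place in the row. The four pads look alike (that of the square finial is not listed). Origin: centre of its underside
- pad_spire: fixed cork pad, 56 x 56 x 4 mm, lying in a bay of the sanding tray: the one on which the spire finial stands at the start. It stays there and only remembers that finial's place in the row. The four pads look alike (that of the square finial is not listed). Origin: centre of its underside
- sanding_tray: fixed dark wood tray in which the finials stand at the start, 82 (x) by 298 mm (y). Four bays in a row, 62 x 62 mm inside, centres at y = +108, +36, -36, -108 mm, x = 0; floor 8 mm thick with a 4 mm cork pad in each bay (finials stand 12 mm above the tray's underside); walls 16 mm high. Origin: centre of the underside; y along the row, within 0.2 rad of the robot's left
- finishing_tray: fixed plywood tray, 82 (x) by 374 mm (y), floor 8 mm thick. Four bays in a row, 62 x 62 mm inside, centres at y = +108, +36, -36, -108 mm, x = 0; walls 10 mm thick, 8 mm above the floor. A flat end piece beyond the last bay at each end. Origin: centre of the underside; y along the row, within 0.2 rad of the robot's left. The trays lie one behind the other, either one nearer
- peg: fixed upright dark steel peg with a round head, 24 mm across and 42 mm high, on one end piece of the finishing tray (169 mm from the tray's middle, at either end; the other end has only a flat screw head). It marks the end from which the finishing tray is counted. Origin: centre of its underside, 8 mm above the tray's underside
There are look-alikes about, which are no part of the job. Leave any purple or red look-alike of the finial_spire alone.

How it is judged:
At the end, for the whole second after the job is handed in: Counted from the robot's left at the start, finials 1 to 4 stand in bays 1 to 4 of the finishing tray counted from the peg; each is on the bay floor (within 4 mm), within 12 mm of the bay centre along and across the row, upright to 0.12 rad, released and at rest (((y of pad_ball in the frame of sanding_tray between 0.098 and 0.118 m and horizontal distance between finial_ball and peg between 0.049 and 0.073 m) or (y of pad_ball in the frame of sanding_tray between 0.026 and 0.046 m and horizontal distance between finial_ball and peg between 0.121 and 0.145 m) or (y of pad_ball in the frame of sanding_tray between -0.046 and -0.026 m and horizontal distance between finial_ball and peg between 0.193 and 0.217 m) or (y of pad_ball in the frame of sanding_tray between -0.118 and -0.098 m and horizontal distance between finial_ball and peg between 0.265 and 0.289 m)) and x of finial_ball in the frame of finishing_tray between -0.012 and 0.012 m and z of finial_ball in the frame of finishing_tray between 0.004 and 0.012 m and angle between each of finial_ball, finial_mushroom, finial_spire, finial_square's own z axis and vertical below 0.12 rad and linear speed of each of finial_ball, finial_mushroom, finial_spire, finial_square below 0.02 m/s and angular speed of each of finial_ball, finial_mushroom, finial_spire, finial_square below 0.2 rad/s and ((y of pad_mushroom in the frame of sanding_tray between 0.098 and 0.118 m and horizontal distance between finial_mushroom and peg between 0.049 and 0.073 m) or (y of pad_mushroom in the frame of sanding_tray between 0.026 and 0.046 m and horizontal distance between finial_mushroom and peg between 0.121 and 0.145 m) or (y of pad_mushroom in the frame of sanding_tray between -0.046 and -0.026 m and horizontal distance between finial_mushroom and peg between 0.193 and 0.217 m) or (y of pad_mushroom in the frame of sanding_tray between -0.118 and -0.098 m and horizontal distance between finial_mushroom and peg between 0.265 and 0.289 m)) and x of finial_mushroom in the frame of finishing_tray between -0.012 and 0.012 m and z of finial_mushroom in the frame of finishing_tray between 0.004 and 0.012 m and ((y of pad_spire in the frame of sanding_tray between 0.098 and 0.118 m and horizontal distance between finial_spire and peg between 0.049 and 0.073 m) or (y of pad_spire in the frame of sanding_tray between 0.026 and 0.046 m and horizontal distance between finial_spire and peg between 0.121 and 0.145 m) or (y of pad_spire in the frame of sanding_tray between -0.046 and -0.026 m and horizontal distance between finial_spire and peg between 0.193 and 0.217 m) or (y of pad_spire in the frame of sanding_tray between -0.118 and -0.098 m and horizontal distance between finial_spire and peg between 0.265 and 0.289 m)) and x of finial_spire in the frame of finishing_tray between -0.012 and 0.012 m and z of finial_spire in the frame of finishing_tray between 0.004 and 0.012 m and horizontal distance between finial_square and peg between 0.049 and 0.289 m and x of finial_square in the frame of finishing_tray between -0.012 and 0.012 m and z of finial_square in the frame of finishing_tray between 0.004 and 0.012 m); the robot touches nothing.
It fails at once if the jar is shoved more than 30 mm (distance of filler_jar from where it was at the start of the episode above 0.03 m).
It fails at once if the sanding block is shoved more than 30 mm (distance of sanding_block from where it was at the start of the episode above 0.03 m).
It fails at once if the screwdriver is shoved more than 30 mm (distance of screwdriver from where it was at the start of the episode above 0.03 m).
It also fails if it takes over 93 s, if anything falls off the work surface, if the arm or the gripper's body presses on something with over 40 N, if the wrist force passes 120 N, or if a joint passes its speed limit or range.

## Working session

There is one attempt and no reset: what is moved stays moved. The work goes in short steps, Python scripts to look and compute and a tool call to move; the robot and the scene stay as the last step left them, time stands still between calls to the robot, and variables do not carry over. Pictures are saved under pics/ and viewed, at most 14 in all, crops included, and the job is handed in when it is done.

Besides the shell and the picture viewer there is one more tool, called after "Request:" in YAML: its name, and indented under it one key for each argument. send_rows: Moves the arm, as the interface text tells. Its arguments: {"type":"object","properties":{"series":{"type":"array","items":{"type":"array"}}},"required":["series"]}

```bash
mkdir -p pics; cat > h.py <<'E'
import numpy as np, cv2
from scipy.spatial.transform import Rotation as R
from bench import telemetry, camera, ctrl, spotter
def snap(n,f=None):
    c=camera(n)
    if f: cv2.imwrite('pics/'+f,c['pixels'][:,:,::-1])
    return c
def rot(c):
    o=np.array(c['orientation'],float)
    return o if o.shape==(3,3) else R.from_quat(np.r_[o[1:],o[0]]).as_matrix()
def proj(c,P):
    P=np.atleast_2d(P).astype(float); q=(P-np.array(c['xyz']))@rot(c); q=q*[1,-1,-1]
    return cv2.projectPoints(q,np.zeros(3),np.zeros(3),np.array(c['camera_matrix'],float),np.array(c['dist_coeffs'],float))[0][:,0]
def unproj(c,uv,z):
    n=cv2.undistortPoints(np.array(uv,float).reshape(-1,1,2),np.array(c['camera_matrix'],float),np.array(c['dist_coeffs'],float))[:,0]
    d=np.c_[n[:,0],-n[:,1],-np.ones(len(n))]@rot(c).T; p=np.array(c['xyz'])
    return p+d*((z-p[2])/d[:,2])[:,None]
E
python3 - <<'E'
from h import *
np.set_printoptions(precision=4,suppress=True)
for n in ['top','scene']:
    c=snap(n,n+'0.png'); print(n,c['xyz'],c['camera_matrix'])
    for t in ['finial_ball','finial_mushroom','finial_spire','finial_square','pad_ball','pad_mushroom','pad_spire','sanding_tray','finishing_tray','peg']:
        for d in spotter.landmark_of(t,n)[:4]: print(t,np.array(d['xyz']),round(d['conf'],2),proj(c,d['xyz'])[0].round())
print(telemetry.get_obs())
E
```

```text
top [ 0.5429 -0.025   0.8725] [[492.1344   0.     286.1605]
 [  0.     492.1344 206.6273]
 [  0.       0.       1.    ]]
finial_ball [0.6267 0.0699 0.0112] 0.68 [245. 205.]
finial_mushroom [ 0.6389 -0.0683  0.0165] 0.96 [323. 197.]
finial_spire [0.6876 0.1703 0.0029] 0.9 [189. 172.]
finial_spire [0.7509 0.0342 0.0023] 0.86 [265. 137.]
finial_spire [ 0.7813 -0.0649  0.0009] 0.67 [320. 120.]
finial_spire [ 0.6348 -0.004   0.0136] 0.62 [286. 200.]
finial_square [ 0.6445 -0.1444  0.0129] 0.67 [367. 194.]
pad_ball [ 0.6448 -0.1452  0.0129] 0.56 [367. 194.]
pad_mushroom [ 0.6439 -0.0763  0.0072] 0.73 [327. 195.]
pad_spire [ 0.6324 -0.0047  0.0138] 0.92 [287. 201.]
sanding_tray [ 0.6388 -0.0324 -0.    ] 0.66 [303. 198.]
finishing_tray [ 0.4659 -0.0426 -0.0012] 0.58 [309. 297.]
peg [0.453  0.1306 0.005 ] 0.56 [210. 305.]
scene [1.1648 0.1572 0.5654] [[493.0468   0.     283.631 ]
 [  0.     493.0468 207.1467]
 [  0.       0.       1.    ]]
finial_ball [0.6231 0.0739 0.0096] 0.72 [334. 237.]
finial_mushroom [ 0.6403 -0.0697  0.0097] 0.78 [244. 226.]
finial_spire [ 0.7523  0.0356 -0.    ] 0.93 
[... 392 characters left out ...]
.]
pad_spire [ 0.6327 -0.001   0.0063] 0.63 [286. 233.]
sanding_tray [ 0.6395 -0.0407  0.0045] 0.59 [262. 232.]
finishing_tray [ 0.4631 -0.0422  0.0014] 0.84 [291. 168.]
peg [0.4516 0.1239 0.0123] 0.51 [382. 175.]
{'time_s': 1.1, 'q': array([ 1.1267,  0.1808,  1.607 ,  0.    ,  1.3537, -0.2063]), 'dq': array([ 0.0013,  0.0001, -0.0031,  0.0028, -0.0009, -0.0015]), 'joint_efforts': array([  0.0014, -44.4855, -35.1684,  -0.0002,   0.0004,  -0.    ]), 'eef_pos': array([0.1354, 0.5589, 0.2313]), 'eef_rot': array([-0.    ,  0.1186,  0.9929,  0.    ]), 'wrist_force': array([ 0.8844,  0.6908, -0.1058]), 'torque': array([ 0.0172,  0.0269, -0.0406]), 'grasp_force': 0.0, 'opening': 0.9999618603233933}
```

View pics/top0.png

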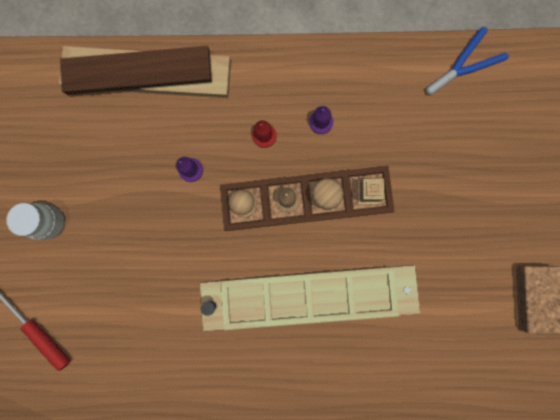

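View pics/scene0.png

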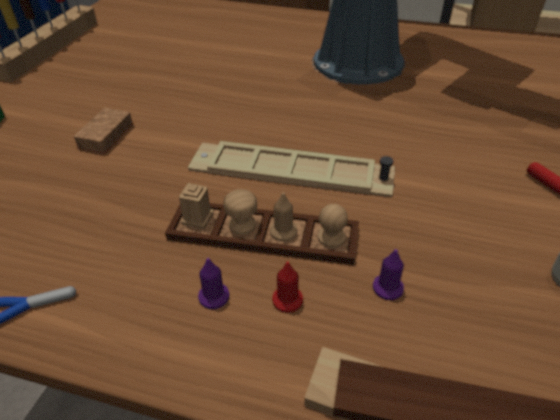

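Top view: the row from the robot's left is ball (242,202), spire (286,198), mushroom (326,194) and square (372,190). The peg is at the finishing tray's left end (208,307), with the screw head at (407,290) on the right. The spire candidates are bare wood (286,198), purple (188,168), red (263,133) and purple (321,119). Only the bare-wood one on the pad fits, so the other three stay put. Next I'll fit the trays and the square's yaw, and confirm with a crop.

```bash
python3 - <<'E'
from h import *
np.set_printoptions(precision=4,suppress=True)
c=snap('top'); im=c['pixels']; hsv=cv2.cvtColor(im,cv2.COLOR_RGB2HSV)
print(hsv[275:328:8,210],hsv[178,300],hsv[225,260],im[205,400])
# finishing tray: pale greenish rim
m=((hsv[...,0]>20)&(hsv[...,0]<45)&(hsv[...,2]>140)).astype(np.uint8); m[:250]=0;m[340:]=0;m[:,:190]=0;m[:,430:]=0
m2=(im.astype(int).sum(2)<170).astype(np.uint8); m2[:160]=0;m2[240:]=0;m2[:,:212]=0;m2[:,400:]=0
for nm,mm,z in [('fin',m,.013),('sand',m2,.016)]:
    mm=cv2.morphologyEx(mm,cv2.MORPH_OPEN,np.ones((2,2),np.uint8))
    n,l,s,_=cv2.connectedComponentsWithStats(mm); k=1+np.argmax(s[1:,4])
    v,u=np.nonzero(l==k); w=unproj(c,np.c_[u,v],z)[:,:2].astype(np.float32)
    r=cv2.minAreaRect(w*1000); print(nm,s[k],r)
crop=cv2.resize(im[155:340,190:430],None,fx=3.3,fy=3.2,interpolation=cv2.INTER_CUBIC)
cv2.imwrite('pics/crop1.png',crop[:,:,::-1][:600,:800])
E
```

```text
[[ 14 128 139]
 [ 22  76 178]
 [ 28  63 185]
 [ 16  87 105]
 [ 30   3  75]
 [ 20  73 151]
 [ 21  80 181]] [ 10 127  84] [ 13 135  85] [127  91  62]
fin [ 202  267  218   64 9416] ((462.8780517578125, -43.447296142578125), (83.08663177490234, 370.0675964355469), 4.574053764343262)
sand [306 185   7  22  88] ((641.8319702148438, -43.01182174682617), (37.34025192260742, 9.041743278503418), 8.232023239135742)
```

View pics/crop1.png

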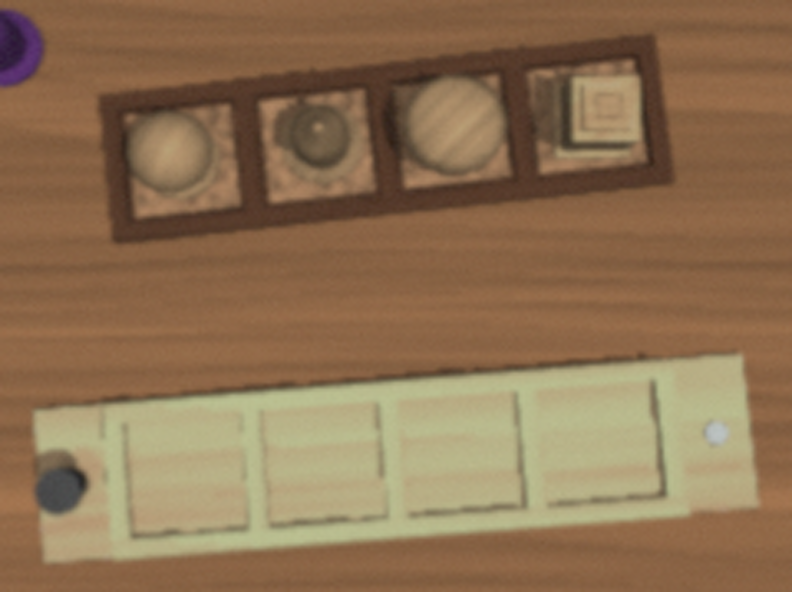

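The crop confirms ball, bare spire, mushroom and square from left to right. The peg is at crop (60,490), and all four target bays are empty. The finishing tray fit is 83 x 370 mm against the true 82 x 374.

```bash
python3 - <<'E'
from h import *
np.set_printoptions(precision=4,suppress=True)
c=snap('top')
f=lambda p:(np.array(p,float)+.5)/[3.3,3.2]-.5+[190,155]
q=unproj(c,[f(p) for p in [(100,97),(655,37),(673,180),(113,240)]],.016)[:,:2]
print(q,q.mean(0)); d=(q[0]+q[3]-q[1]-q[2])/2; a=np.arctan2(-d[0],d[1]);L=np.linalg.norm(d);print('yaw',np.degrees(a),'len',L)
def bays(ctr,a): return np.array([ctr+y*np.array([-np.sin(a),np.cos(a)]) for y in (.108,.036,-.036,-.108)])
B=bays(q.mean(0),a); print('src bays',B)
O=np.array([unproj(c,[f(p)],z)[0,:2] for p,z in [((170,151),.054),((320,130),.092),((455,125),.057),((606,107),.079)]]); print('obj',O)
F=bays(np.array([.463,-.0434]),np.radians(4.57)); print('dst',F)
print('peg',unproj(c,[f((60,490))],.05), bays(np.array([.463,-.0434]),np.radians(4.57)).mean(0)+.169*np.array([-np.sin(.0798),np.cos(.0798)]))
print(telemetry.get_obs()['eef_pos'])
E
```

```text
[[ 0.6616  0.113 ]
 [ 0.6927 -0.1821]
 [ 0.6142 -0.1898]
 [ 0.5829  0.1053]] [ 0.6378 -0.0384]
yaw 6.024282287972634 len 0.2967826409731119
src bays [[ 0.6265  0.069 ]
 [ 0.6341 -0.0026]
 [ 0.6416 -0.0742]
 [ 0.6492 -0.1458]]
obj [[ 0.6276  0.071 ]
 [ 0.6338 -0.0062]
 [ 0.64   -0.0735]
 [ 0.6461 -0.146 ]]
dst [[ 0.4544  0.0643]
 [ 0.4601 -0.0075]
 [ 0.4659 -0.0793]
 [ 0.4716 -0.1511]]
peg [[0.4526 0.1255 0.05  ]] [0.4495 0.1251]
[0.1354 0.5589 0.2313]
```

Request:
send_rows:
  series:
    - [[0, 0, -70.4], [492, -488, -50], -1]
    - [[0, 0, -70.4], [492, -488, -50], -1]
    - [[0, 0, -70.4], [492, -488, -50], -1]
    - [[0, 0, -70.4], [492, -488, -50], -1]
    - [[0, 0, -70.4], [492, -488, -50], -1]
    - [[0, 0, -70.4], [492, -488, -50], -1]
    - [[0, 0, -70.4], [492, -488, -50], -1]
    - [[0, 0, -70.4], [492, -488, -50], -1]
    - [[0, 0, -70.4], [492, -488, -50], -1]
    - [[0, 0, -70.4], [492, -488, -50], -1]

```text
time_s: 2.45
eef_pos: [0.5794, 0.1182, 0.1864]
eef_rot: [0.0, 0.669, 0.743, 0.0]
wrist_force: [0.7, 1.1, 1.0]
opening: 1.0
grasp_force: 0.0
```

Request:
send_rows:
  series:
    - [[0, 0, 0], [48, -47, -5], -1]
    - [[0, 0, 0], [48, -47, -5], -1]
    - [[0, 0, 0], [48, -47, -5], -1]
    - [[0, 0, 0], [48, -47, -5], -1]

```text
time_s: 2.95
eef_pos: [0.6252, 0.0741, 0.1814]
eef_rot: [-0.0, 0.669, 0.743, -0.0]
wrist_force: [-0.3, 0.1, -0.6]
opening: 0.999
grasp_force: 0.0
```

```bash
python3 - <<'E'
from h import *
c=snap('wrist','wrist1.png'); print(telemetry.get_obs()['eef_pos'])
for z in(.012,.054): print(proj(c,[[.6276,.071,z],[.6338,-.0062,z]]))
for t in ['finial_ball']:
    for d in spotter.landmark_of(t,'wrist'): print(d)
E
```

```text
[0.62524562 0.07420767 0.1815972 ]
[[277.8005564  191.92303729]
 [275.69782648 265.70292951]]
[[278.13567184 204.29767876]
 [275.73086588 286.92982281]]
{'xyz': [0.6264, 0.0737, 0.0075], 'conf': 0.59}
```

View pics/wrist1.png

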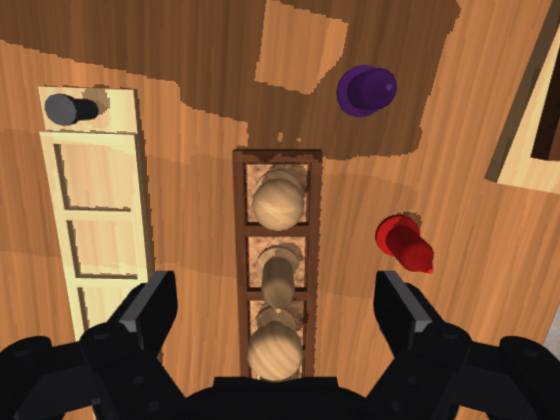

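The wrist view shows the ball at (278,204), exactly where I predicted it, with the spire at (278,290) below. I'll descend and grip.

Request:
send_rows:
  series:
    - [[0, 0, 0], [2, -3, -60], -1]
    - [[0, 0, 0], [2, -3, -110], -1]
    - [[0, 0, 0], [2, -3, -149], -1]
    - [[0, 0, 0], [2, -3, -149], -1]
    - [[0, 0, 0], [2, -3, -149], 1]
    - [[0, 0, 0], [2, -3, -149], 1]
    - [[0, 0, 0], [2, -3, -149], 1]
    - [[0, 0, 0], [2, -3, -149], 1]
    - [[0, 0, 0], [2, -3, -149], 1]
    - [[0, 0, 0], [2, -3, -149], 1]

```text
time_s: 4.3
eef_pos: [0.6299, 0.0699, 0.0354]
eef_rot: [0.002, 0.669, 0.743, 0.001]
wrist_force: [-1.4, 0.1, 8.2]
opening: 0.485
grasp_force: 59.8
```

Request:
send_rows:
  series:
    - [[0, 0, 0], [0, 0, 0], -0.4]
    - [[0, 0, 0], [0, 0, 0], -0.4]
    - [[0, 0, 0], [0, 0, -6], -0.4]
    - [[0, 0, 0], [0, 0, -6], -0.4]
    - [[0, 0, 0], [0, 0, -6], 1]
    - [[0, 0, 0], [0, 0, -6], 1]
    - [[0, 0, 0], [0, 0, -6], 1]
    - [[0, 0, 0], [0, 0, -6], 1]
    - [[0, 0, 0], [0, 0, -6], 1]

```text
time_s: 5.42
eef_pos: [0.6282, 0.0698, 0.0264]
eef_rot: [0.0, 0.669, 0.743, 0.0]
wrist_force: [0.8, -0.1, 1.1]
opening: 0.489
grasp_force: 60.7
```

No vertical load now, so the ball is held at its equator. Lift, carry and set down.

Request:
send_rows:
  series:
    - [[0, 0, 0], [0, 0, 25], 1]
    - [[0, 0, 0], [0, 0, 60], 1]
    - [[0, 0, 0], [-30, -1, 65], 1]
    - [[0, 0, -1], [-75, -3, 65], 1]
    - [[0, 0, -1], [-120, -4, 65], 1]
    - [[0, 0, -1], [-160, -6, 65], 1]
    - [[0, 0, -1], [-174, -6, 60], 1]
    - [[0, 0, -1], [-174, -6, 60], 1]
    - [[0, 0, -1], [-174, -6, 30], 1]
    - [[0, 0, -1], [-174, -6, 15], 1]

```text
time_s: 6.68
eef_pos: [0.4548, 0.0637, 0.0404]
eef_rot: [-0.0, 0.676, 0.737, -0.0]
wrist_force: [-0.0, -0.7, 0.1]
opening: 0.486
grasp_force: 60.9
```

Request:
send_rows:
  series:
    - [[0, 0, 0], [0, 0, -9], 1]
    - [[0, 0, 0], [0, 0, -15], 1]
    - [[0, 0, 0], [0, 0, -18], 1]
    - [[0, 0, 0], [0, 0, -18], 1]

```text
time_s: 7.18
eef_pos: [0.4542, 0.0638, 0.0235]
eef_rot: [0.0, 0.676, 0.737, 0.0]
wrist_force: [-0.1, 0.3, -0.9]
opening: 0.487
grasp_force: 60.9
```

Request:
send_rows:
  series:
    - [[0, 0, 0], [0, 0, -1], 1]
    - [[0, 0, 0], [0, 0, -1], 1]
    - [[0, 0, 0], [0, 0, -1], 0.5]
    - [[0, 0, 0], [0, 0, -1], -0.4]
    - [[0, 0, 0], [0, 0, -1], -1]
    - [[0, 0, 0], [0, 0, -1], -1]
    - [[0, 0, 0], [0, 0, 40], -1]
    - [[0, 0, 0], [0, 0, 100], -1]
    - [[0, 0, 0], [60, -30, 137], -1]
    - [[0, 0, 0], [60, -30, 137], -1]

```text
time_s: 8.43
eef_pos: [0.5181, 0.0323, 0.164]
eef_rot: [0.003, 0.676, 0.737, 0.002]
wrist_force: [-1.3, 0.2, -0.2]
opening: 1.001
grasp_force: 0.0
```

```bash
python3 - <<'E'
from h import *
c=snap('wrist','wrist2.png'); print(telemetry.get_obs()['eef_pos'])
print(proj(c,[[.4544,.0643,.05],[.4544,.0643,.008]]))
for t in ['finial_ball','finial_spire']:
    for d in spotter.landmark_of(t,'wrist'): print(t,d)
E
```

```text
[0.51759553 0.03220582 0.16300493]
[[194.0181451  157.36438023]
 [204.68013714 150.14555021]]
finial_ball {'xyz': [0.6464, -0.1468, 0.0157], 'conf': 0.6}
finial_ball {'xyz': [0.4501, 0.0708, 0.0029], 'conf': 0.59}
finial_spire {'xyz': [0.7525, 0.0392, 0.0049], 'conf': 0.89}
finial_spire {'xyz': [0.695, 0.165, 0.0006], 'conf': 0.75}
finial_spire {'xyz': [0.7761, -0.0669, 0.0016], 'conf': 0.66}
finial_spire {'xyz': [0.6305, -0.0057, 0.0062], 'conf': 0.63}
```

View pics/wrist2.png

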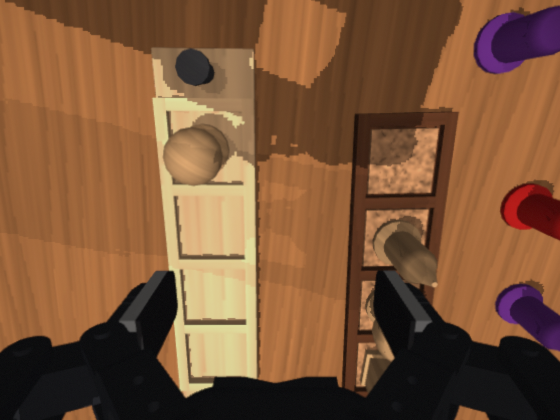

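The ball stands in bay 1 at (193,157), as predicted, with the peg above it at (194,67). Next is the bare-wood spire in the sanding tray, (405,250).

Request:
send_rows:
  series:
    - [[0, 0, 1], [60, -20, 0], -1]
    - [[0, 0, 1], [120, -39, 0], -1]
    - [[0, 0, 1], [120, -39, 0], -1]
    - [[0, 0, 1], [120, -39, 0], -1]
    - [[0, 0, 1], [120, -39, 0], -1]

```text
time_s: 9.2
eef_pos: [0.6323, -0.0042, 0.1597]
eef_rot: [-0.001, 0.669, 0.743, -0.0]
wrist_force: [0.1, -0.7, -0.2]
opening: 0.999
grasp_force: 0.0
```

Request:
send_rows:
  series:
    - [[0, 0, 0], [1, -1, -50], -1]
    - [[0, 0, 0], [1, -1, -100], -1]
    - [[0, 0, 0], [1, -1, -133], -1]
    - [[0, 0, 0], [1, -1, -133], -1]
    - [[0, 0, 0], [1, -1, -133], 1]
    - [[0, 0, 0], [1, -1, -133], 1]
    - [[0, 0, 0], [1, -1, -133], 1]
    - [[0, 0, 0], [1, -1, -133], 1]
    - [[0, 0, 0], [1, -1, -133], 1]
    - [[0, 0, 0], [1, -1, -133], 1]

```text
time_s: 10.45
eef_pos: [0.6362, -0.0064, 0.0292]
eef_rot: [0.001, 0.669, 0.743, 0.001]
wrist_force: [-0.9, 0.9, 7.5]
opening: 0.334
grasp_force: 59.6
```

Request:
send_rows:
  series:
    - [[0, 0, 0], [0, 0, 25], 1]
    - [[0, 0, 0], [0, 0, 60], 1]
    - [[0, 0, 0], [-30, -1, 65], 1]
    - [[0, 0, -1], [-75, -1, 65], 1]
    - [[0, 0, -1], [-120, -2, 65], 1]
    - [[0, 0, -1], [-160, -2, 65], 1]
    - [[0, 0, -1], [-173, -2, 60], 1]
    - [[0, 0, -1], [-173, -2, 60], 1]
    - [[0, 0, -1], [-173, -2, 30], 1]
    - [[0, 0, -1], [-173, -2, 15], 1]

```text
time_s: 11.7
eef_pos: [0.4629, -0.0083, 0.0414]
eef_rot: [-0.0, 0.676, 0.737, 0.0]
wrist_force: [-0.2, 0.8, -0.7]
opening: 0.338
grasp_force: 59.3
```

Request:
send_rows:
  series:
    - [[0, 0, 0], [0, 0, -9], 1]
    - [[0, 0, 0], [0, 0, -14], 1]
    - [[0, 0, 0], [0, 0, -16], 1]
    - [[0, 0, 0], [0, 0, -16], 1]

```text
time_s: 12.2
eef_pos: [0.4624, -0.0082, 0.0266]
eef_rot: [0.0, 0.676, 0.737, 0.0]
wrist_force: [0.5, -0.7, 0.4]
opening: 0.331
grasp_force: 59.3
```

Request:
send_rows:
  series:
    - [[0, 0, 0], [-2, 1, -1], 1]
    - [[0, 0, 0], [-2, 1, -2], 1]
    - [[0, 0, 0], [-2, 1, -2], 0.6]
    - [[0, 0, 0], [-2, 1, -2], -0.3]
    - [[0, 0, 0], [-2, 1, -2], -1]
    - [[0, 0, 0], [-2, 1, -2], -1]
    - [[0, 0, 0], [-2, 1, 40], -1]
    - [[0, 0, 0], [-2, 1, 100], -1]
    - [[0, 0, 0], [50, -30, 135], -1]
    - [[0, 0, 0], [50, -30, 135], -1]

```text
time_s: 13.45
eef_pos: [0.5163, -0.0404, 0.1653]
eef_rot: [0.004, 0.676, 0.737, 0.002]
wrist_force: [-0.3, 0.4, -0.3]
opening: 1.001
grasp_force: 0.0
```

Request:
send_rows:
  series:
    - [[0, 0, 1], [50, -20, 0], -1]
    - [[0, 0, 1], [100, -30, 0], -1]
    - [[0, 0, 1], [128, -36, 0], -1]
    - [[0, 0, 1], [128, -36, 0], -1]
    - [[0, 0, 1], [128, -36, 0], -1]

```text
time_s: 14.08
eef_pos: [0.6384, -0.0736, 0.1599]
eef_rot: [-0.001, 0.669, 0.743, -0.001]
wrist_force: [0.2, 0.1, -0.0]
opening: 0.999
grasp_force: 0.0
```

```bash
python3 - <<'E'
from h import *
c=snap('top','top2.png'); print(telemetry.get_obs()['eef_pos'])
print(proj(c,[[.4544,.0643,.05],[.4601,-.0075,.088]]))
for d in spotter.landmark_of('finial_mushroom','wrist')if snap('wrist') else 0: print(d)
E
```

```text
[ 0.63850576 -0.07356523  0.16031763]
[[244.85869888 306.59135275]
 [287.88922065 305.49754298]]
{'xyz': [0.6412, -0.0731, 0.0126], 'conf': 0.75}
```

View pics/top2.png

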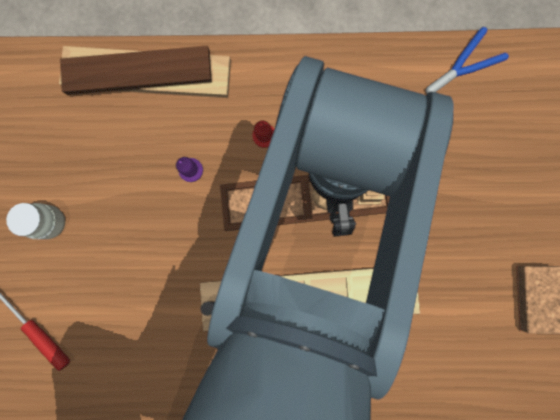

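The arm hides the finishing tray in this view; the jar, screwdriver and block haven't moved. Now the mushroom.

Request:
send_rows:
  series:
    - [[0, 0, 0], [2, 0, -50], -1]
    - [[0, 0, 0], [2, 0, -100], -1]
    - [[0, 0, 0], [2, 0, -132], -1]
    - [[0, 0, 0], [2, 0, -132], -1]
    - [[0, 0, 0], [2, 0, -132], 1]
    - [[0, 0, 0], [2, 0, -132], 1]
    - [[0, 0, 0], [2, 0, -132], 1]
    - [[0, 0, 0], [2, 0, -132], 1]
    - [[0, 0, 0], [2, 0, -132], 1]
    - [[0, 0, 0], [2, 0, -132], 1]

```text
time_s: 15.48
eef_pos: [0.6439, -0.0747, 0.0323]
eef_rot: [0.002, 0.669, 0.743, 0.001]
wrist_force: [-1.0, 0.2, 6.5]
opening: 0.588
grasp_force: 61.9
```

Request:
send_rows:
  series:
    - [[0, 0, 0], [0, 0, 25], 1]
    - [[0, 0, 0], [0, 0, 60], 1]
    - [[0, 0, 0], [-30, -1, 65], 1]
    - [[0, 0, -1], [-75, -3, 65], 1]
    - [[0, 0, -1], [-120, -4, 65], 1]
    - [[0, 0, -1], [-160, -5, 65], 1]
    - [[0, 0, -1], [-176, -5, 60], 1]
    - [[0, 0, -1], [-176, -5, 60], 1]
    - [[0, 0, -1], [-176, -5, 30], 1]
    - [[0, 0, -1], [-176, -5, 15], 1]

```text
time_s: 16.73
eef_pos: [0.4668, -0.0793, 0.044]
eef_rot: [0.0, 0.676, 0.737, 0.0]
wrist_force: [0.4, 0.1, -1.6]
opening: 0.591
grasp_force: 62.5
```

Request:
send_rows:
  series:
    - [[0, 0, 0], [0, 0, -9], 1]
    - [[0, 0, 0], [0, 0, -14], 1]
    - [[0, 0, 0], [0, 0, -14], 1]

```text
time_s: 17.1
eef_pos: [0.4662, -0.0792, 0.0303]
eef_rot: [-0.0, 0.676, 0.737, -0.0]
wrist_force: [0.7, -0.9, 0.0]
opening: 0.588
grasp_force: 62.5
```

Request:
send_rows:
  series:
    - [[0, 0, 0], [0, 0, -1], 1]
    - [[0, 0, 0], [0, 0, -2], 1]
    - [[0, 0, 0], [0, 0, -2], 0.2]
    - [[0, 0, 0], [0, 0, -2], -0.4]
    - [[0, 0, 0], [0, 0, -2], -1]
    - [[0, 0, 0], [0, 0, -2], -1]
    - [[0, 0, 0], [0, 0, 40], -1]
    - [[0, 0, 0], [0, 0, 100], -1]
    - [[0, 0, 0], [50, -30, 135], -1]
    - [[0, 0, 0], [50, -30, 135], -1]

```text
time_s: 18.35
eef_pos: [0.5203, -0.1117, 0.1696]
eef_rot: [0.005, 0.676, 0.737, 0.001]
wrist_force: [0.6, -0.0, -0.0]
opening: 1.007
grasp_force: 0.0
```

Request:
send_rows:
  series:
    - [[0, 0, 0], [50, -15, 0], -1]
    - [[0, 0, 0], [100, -30, 0], -1]
    - [[0, 0, 0], [130, -37, 0], -1]
    - [[0, 0, 0], [130, -37, 0], -1]
    - [[0, 0, 0], [130, -37, 0], -1]

```text
time_s: 18.98
eef_pos: [0.6446, -0.1455, 0.1639]
eef_rot: [-0.001, 0.676, 0.737, -0.001]
wrist_force: [-0.8, 0.3, 0.8]
opening: 1.004
grasp_force: 0.0
```

```bash
python3 - <<'E'
from h import *
c=snap('scene','scene2.png'); print(telemetry.get_obs()['eef_pos'])
w=snap('wrist','wrist3.png')
for d in spotter.landmark_of('finial_square','wrist'): print(d)
E
```

```text
[ 0.64459333 -0.14551655  0.16431476]
{'xyz': [0.6442, -0.1471, 0.0138], 'conf': 0.83}
```

View pics/scene2.png

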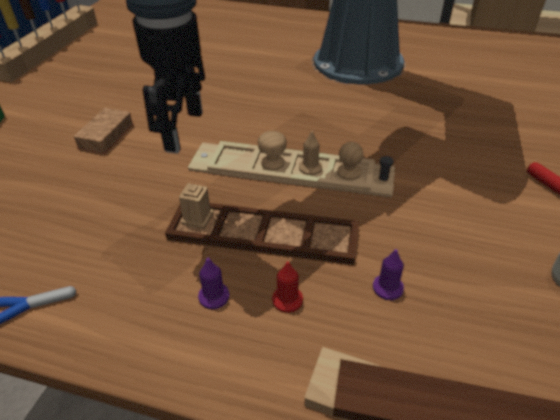

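Ball (350,160), spire (311,152) and mushroom (272,150) stand upright in bays 1–3 counted from the peg (386,168). Only the square (195,208) is left.

Request:
send_rows:
  series:
    - [[0, 0, 0], [1, -1, -50], -1]
    - [[0, 0, 0], [1, -1, -100], -1]
    - [[0, 0, 0], [1, -1, -137], -1]
    - [[0, 0, 0], [1, -1, -137], -1]
    - [[0, 0, 0], [1, -1, -137], 1]
    - [[0, 0, 0], [1, -1, -137], 1]
    - [[0, 0, 0], [1, -1, -137], 1]
    - [[0, 0, 0], [1, -1, -137], 1]
    - [[0, 0, 0], [1, -1, -137], 1]
    - [[0, 0, 0], [1, -1, -137], 1]

```text
time_s: 20.38
eef_pos: [0.6485, -0.1478, 0.0307]
eef_rot: [0.002, 0.676, 0.737, 0.001]
wrist_force: [0.0, 0.0, 7.0]
opening: 0.399
grasp_force: 59.0
```

Request:
send_rows:
  series:
    - [[0, 0, 0], [0, 0, 25], 1]
    - [[0, 0, 0], [0, 0, 60], 1]
    - [[0, 0, 0], [-30, -1, 65], 1]
    - [[0, 0, 0], [-75, -2, 65], 1]
    - [[0, 0, 0], [-120, -3, 65], 1]
    - [[0, 0, 0], [-160, -4, 65], 1]
    - [[0, 0, 0], [-175, -4, 60], 1]
    - [[0, 0, 0], [-175, -4, 60], 1]
    - [[0, 0, 0], [-175, -4, 30], 1]
    - [[0, 0, 0], [-175, -4, 15], 1]

```text
time_s: 21.62
eef_pos: [0.4724, -0.151, 0.0426]
eef_rot: [-0.0, 0.676, 0.737, 0.0]
wrist_force: [0.2, 1.1, -0.9]
opening: 0.392
grasp_force: 58.5
```

Request:
send_rows:
  series:
    - [[0, 0, 0], [0, 0, -9], 1]
    - [[0, 0, 0], [0, 0, -14], 1]
    - [[0, 0, 0], [0, 0, -14], 1]

```text
time_s: 22.0
eef_pos: [0.4722, -0.1512, 0.0293]
eef_rot: [-0.0, 0.676, 0.737, -0.0]
wrist_force: [-0.4, -0.5, -0.6]
opening: 0.396
grasp_force: 58.5
```

Base should touch at about TCP z 27. I'll lower, release, then retreat up and to the left, clear of the view.

Request:
send_rows:
  series:
    - [[0, 0, 0], [0, 0, -1], 1]
    - [[0, 0, 0], [0, 0, -2], 1]
    - [[0, 0, 0], [0, 0, -2], 0.5]
    - [[0, 0, 0], [0, 0, -2], -0.3]
    - [[0, 0, 0], [0, 0, -2], -1]
    - [[0, 0, 0], [0, 0, -2], -1]
    - [[0, 0, 0], [0, 0, 40], -1]
    - [[0, 0, 0], [0, 0, 100], -1]
    - [[0, 0, 0], [0, -20, 160], -1]
    - [[0, 0, 0], [0, -60, 190], -1]

```text
time_s: 23.25
eef_pos: [0.4733, -0.2115, 0.2233]
eef_rot: [0.003, 0.675, 0.738, 0.0]
wrist_force: [1.3, 0.1, -0.4]
opening: 1.003
grasp_force: 0.0
```

Request:
send_rows:
  series:
    - [[0, 0, 0], [-60, -200, 20], -1]
    - [[0, 0, 0], [-60, -200, 20], -1]
    - [[0, 0, 0], [-60, -200, 20], -1]
    - [[0, 0, 0], [-60, -200, 20], -1]
    - [[0, 0, 0], [-60, -200, 20], -1]
    - [[0, 0, 0], [-60, -200, 20], -1]
    - [[0, 0, 0], [-60, -200, 20], -1]

```text
time_s: 24.12
eef_pos: [0.4127, -0.4095, 0.2391]
eef_rot: [-0.0, 0.675, 0.738, 0.0]
wrist_force: [-0.6, 0.1, 0.1]
opening: 0.998
grasp_force: 0.0
```

```bash
python3 - <<'E'
from h import *
np.set_printoptions(precision=4,suppress=True)
c=snap('top','top3.png')
print(proj(c,[[.4544,.0643,.05],[.4601,-.0075,.088],[.4659,-.0793,.053],[.4716,-.1511,.075]]).round())
for t in ['finial_ball','finial_spire','finial_mushroom','finial_square']:
    for n in ['top']:
        for d in spotter.landmark_of(t,n): print(t,n,np.array(d['xyz']))
cv2.imwrite('pics/crop3.png',cv2.resize(c['pixels'][240:350,190:430],None,fx=3.3,fy=3.3,interpolation=cv2.INTER_CUBIC)[:,:,::-1])
E
```

```text
[[245. 307.]
 [288. 305.]
 [332. 300.]
 [378. 297.]]
finial_ball top [0.4535 0.0652 0.0072]
finial_spire top [ 0.7534  0.034  -0.0058]
finial_spire top [ 0.7781 -0.063   0.0009]
finial_spire top [ 0.4607 -0.0033  0.0086]
finial_spire top [0.6875 0.1732 0.0031]
finial_spire top [ 0.4692 -0.075   0.0108]
finial_mushroom top [ 0.464  -0.0722  0.0085]
finial_square top [ 0.4693 -0.1493  0.0077]
```

View pics/crop3.png

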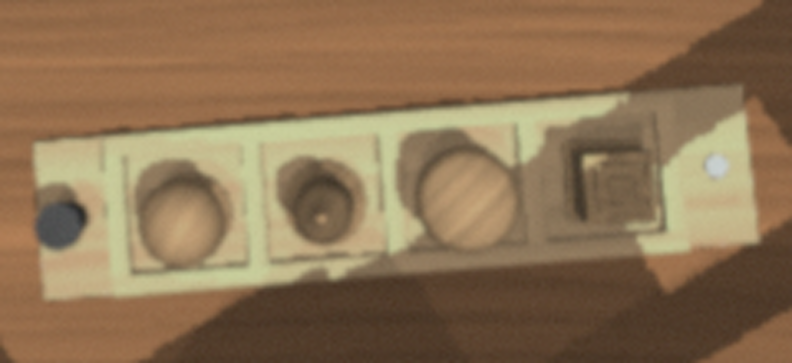

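All four tops are within about 1 px of prediction: ball (245,307), spire (287,306), mushroom (331,300), square (377,297). Everything is upright and centred, so I'll hand in.

```bash
python3 -c "
from bench import ctrl
print(ctrl.hand_in())"
```

```text
the job is handed in; nothing more can be done
None
```

The ball, spire, mushroom and square finials are released and upright in bays 1 to 4 from the peg, in their original order; the jar, sanding block and screwdriver were not touched, and the job was handed in at about 24 s (no verdict was shown).

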